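# Find the vacuum sealer's concealed lid release by feel and press it

### The arm

A 7-joint arm with a two-finger parallel gripper is mounted at the origin on a cart in front of the work surface, level with it; the furniture and walls round the work are solid. World frame = base frame: x ahead of the robot, y to its left, z up, the work surface at z = 0. Lengths are in m, angles in rad, forces in N, time in s.
With the tool pointing down it reaches from about 0.425 to 0.95 m from the base axis. Payload 16.7 kg.
Tool frame: the origin (TCP) lies on the centre line of the jaws, within the pads' length; the fingertips stand robot.tcp_to_tips ahead of it and the grasp point (between the pads) is the TCP (robot.tcp_to_tips is the distance from the TCP to the fingertips, in m); z points along the fingers, y is the direction in which the jaws open and shut (so a half turn about z gives the same grasp; the last joint's range is limited). The gripper opens to 94 mm and grips with 3 to 60 N. Pads are 16 mm wide; open, the fingers measure 119 mm over their backs; the gripper's body (75 mm by 177 mm) begins 78 mm behind the grasp point.
Start: joints at [1.101, 0.426, 0.074, 1.606, -0.034, 1.111, -0.067], TCP at [0.213, -0.641, 0.224] pointing down, gripper open.
Joint ranges: [-2.85, 2.85], [-0.5, 2.14], [-1.23, 1.37], [0.21, 2.46], [-1.02, 4.16], [0.16, 2.05], [-2.73, 2.73]. Speed limits (rad/s): [1.89, 1.89, 2.39, 2.39, 3.01, 3.01, 3.01].

### API

Orientations are given as a unit quaternion [x, y, z, w].
In Python, from rig import robot, jaws, ik, telemetry, vision, job gives the robot as it stands. The module is installed in compiled form; this text tells all that it offers. Calls block until the motion is done:
- robot.move_pose(position, orientation): joint-space move of the TCP to a pose.
- robot.servo_line(position, orientation=None, speed=0.15, force_limit=None): straight line of the TCP; orientation=None keeps the orientation; speed is the mean speed in m/s. With force_limit (N) it stops when the force on the tool has changed by that much, and returns True; else False.
- robot.goto_joints(angles): joint-space move.
- jaws.grip(opening, grip_force=None): finger opening in m; grip_force is the grip in N (None keeps the last); returns when the fingers have stopped.
- robot.dwell(seconds).
- ik(position, orientation): joint angles nearest the present ones, or None.
- telemetry.state(): the state.
- vision.snapshot(name): name is "scene" or "top" or "wrist"; returns a dict with "pixels" (384x512x3 uint8, red, green, blue), "intrinsics" (3x3 intrinsics, pixels), "rvec" (rotation vector, rad) and "tvec" (3), from world to camera coordinates, as OpenCV has them. Camera axes: x right, y down, z forward; pixel columns grow to the right and rows downward; lengths in m; the calibration is good to about 2 mm. The wrist camera is an equidistant fisheye: a pixel r from the principal point sees the ray r / f radians off the axis. A picture is of the moment at which its call begins. There is no depth.
A pose or a line that the arm cannot do raises robot.IKError and nothing moves.
- job.finish_job(): hands the job in, once; it reports no verdict.
The state is a dict: "t": time; "q": joint angles; "dq": joint speeds; "tau": joint torques, N m; "eef_pos": TCP position; "tcp_rot": TCP orientation; "wrist_force": force on the tool from outside, world axes, zero at the start; "moment": the same for the moment, N m; "gripper_width": finger opening in m.
Only numpy, scipy, OpenCV 4.12 (cv2) and the standard library are available. Lean on these libraries where they do the work, as an engineer would, in place of code of your own. Each camera call takes 0.05 s, during which the arm holds its last target.

### The job

Open the vacuum sealer: its lid release is a flush, unmarked spring pad hidden somewhere along the dark inlay strip in the front console. Feel along the strip with a fingertip until you find the spot that gives, press it down until the lid lets go, and move away, leaving the lid to spring open by itself. Do not pry or push the lid, and leave the foil parcel, the jar of olives and the spice jar where they stand.

Things in the scene. Friction and masses are not known exactly. Their poses are not given: they have to be found in the camera images.
- sealer: Vacuum sealer, pale grey, 436 mm long (its y), 209 mm deep (its x), fixed. Origin on the worktop under its middle; its x points to the back, where the lid is hinged, its z up. The front console is a level bar from x = -110 to -30 mm, 60 mm high; the shut lid behind it spans x = -27 to 99 mm and is 65 mm high.
- strip_centre (a point): Centre of the top face of the dark inlay strip in the console, 58.5 mm above the worktop; axes as the sealer's. The strip shows as 180 mm (y) by 56 mm (x); it is hard, flat and level and lies 1.5 mm below the console's rim. The hidden release pad's centre lies on the strip's middle line (x = 0), anywhere from y = -62 to +62 mm; where is not told.
- release (a joint): The hidden pad, 50 mm (y) by 46 mm (x), of the same dark plastic and flush with the strip, no seam to be seen. 0 at rest, 0.005 m fully down. Spring return: about 3 N to start, 6 to 7 N fully in. It draws the bolt that holds the lid, which lets go at about 3.4 mm. The fingertip must fit wholly within the pad's outline, or the hard strip stops it.
- lid (a joint): The lid: 0 shut and latched, 1.15 rad fully open (its front edge swings up and to the back). Its own damped spring opens it in one or two seconds once the bolt is back; it clears a hand that stands over the strip, and waits lightly against one that is in its way.
- foil_parcel: Loose parcel in pale, whitish foil with rounded edges, 88 x 118 x 35 mm, off the left end of the sealer; origin under its middle. To be left alone.
- jar_olives: Loose glass jar of green olives with a dark lid, 70 mm wide, 86 mm high, off the right end of the sealer; origin under its middle. To be left alone.
- spice: Loose spice jar with a black cap, 41 mm wide, 105 mm high, off the right end of the sealer; origin under its middle. To be left alone.

How it is judged:
By the outcome, as a careful person would: the job done as asked, in the order asked, and still so for the second after the job is handed in, with the robot touching nothing.
It also fails if it takes over 58 s, if anything falls off the work surface, if the arm or the gripper's body presses on something with over 40 N, if the wrist force passes 120 N, or if a joint passes its speed limit or range.

## Working session

There is one attempt and no reset: what is moved stays moved. The work goes in short steps, each a Python script; the robot and the scene stay as the last script left them, time stands still between calls to the robot, and variables do not carry over. Pictures are saved under pics/ and viewed, and the job is handed in when it is done.

```bash
mkdir -p pics; python3 - <<'E'
from rig import robot, jaws, ik, telemetry, vision, job
import cv2
s=telemetry.state();print(s['t'],s['eef_pos'],s['tcp_rot'],s['wrist_force'],s['gripper_width'],robot.tcp_to_tips)
for n in("scene","top"):
    d=vision.snapshot(n);cv2.imwrite(f"pics/{n}0.png",d["pixels"][:,:,::-1])
    import pickle;pickle.dump(d,open(f"{n}0.pkl","wb"))
E
```

```text
0.0 [ 0.21270557 -0.64017853  0.22378047] [ 9.87164589e-01  1.59704970e-01 -1.41025298e-04 -6.14673105e-04] [-0.12674253 -0.47473054  0.45971543] 0.09394754927453647 0.019
```

View pics/scene0.png

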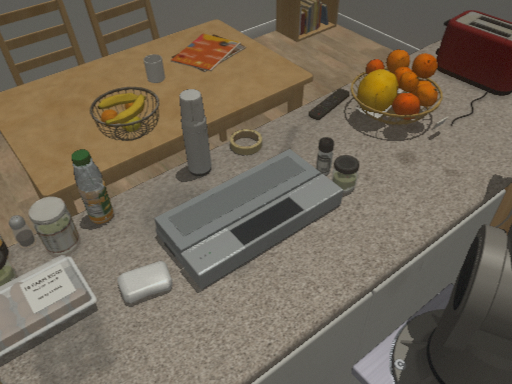

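View pics/top0.png

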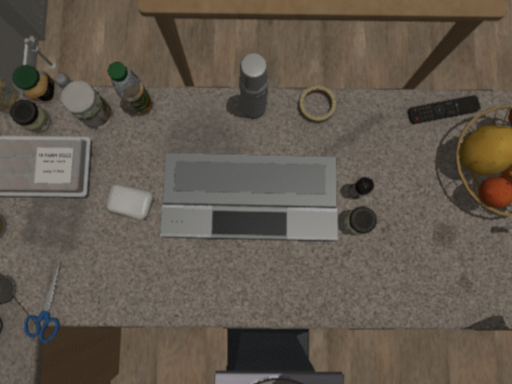

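The top view shows the sealer at about cols 162–338, rows 153–240, with the dark strip at cols 212–288, rows 210–236. In the scene view the strip is near (267,221). Next I'll segment it and cast rays.

```bash
cat >h.py <<'E'
import numpy as np,cv2
def ray(d,px,h):
    K=d["intrinsics"];R=cv2.Rodrigues(np.array(d["rvec"],float))[0];t=np.array(d["tvec"],float).ravel()
    c=-R.T@t;px=np.atleast_2d(px)
    v=(R.T@np.linalg.inv(K)@np.c_[px,np.ones(len(px))].T).T
    return c+v*((h-c[2])/v[:,2])[:,None]
E
python3 - <<'E'
import pickle,cv2,numpy as np
from h import ray
for n,seed,lim in(("top",(250,223),None),("scene",(267,221),None)):
    d=pickle.load(open(n+"0.pkl","rb"));g=cv2.cvtColor(d["pixels"],cv2.COLOR_RGB2GRAY)
    print(n,g[seed[1],seed[0]])
    m=(g<75).astype(np.uint8)
    k,l,st,c=cv2.connectedComponentsWithStats(m,connectivity=4)
    i=l[seed[1],seed[0]];print(st[i])
    cs=cv2.findContours((l==i).astype(np.uint8),0,1)[0][0]
    P=ray(d,cs[:,0,:].astype(float),.0585)
    r=cv2.minAreaRect((P[:,:2]*1000).astype(np.float32));print(r, cv2.boxPoints(r).round(1).tolist())
    if n=="top":
        Q=ray(d,[[162,240],[338,240],[162,206],[338,206]],.06);print(Q.round(4))
        print(ray(d,[[130,203],[110,188],[152,190]],.02).round(3),ray(d,[[360,220],[362,186]],.09).round(3))
E
```

```text
top 50
[ 212  211   74   24 1666]
((517.5302734375, 79.26570892333984), (179.49952697753906, 55.435977935791016), 89.1490249633789) [[488.5, -10.100000381469727], [543.9000244140625, -10.899999618530273], [546.5999755859375, 168.60000610351562], [491.1000061035156, 169.39999389648438]]
[[ 0.473   0.2892  0.06  ]
 [ 0.4767 -0.1392  0.06  ]
 [ 0.5563  0.2926  0.06  ]
 [ 0.5602 -0.1409  0.06  ]]
[[0.568 0.384 0.02 ]
 [0.607 0.437 0.02 ]
 [0.602 0.329 0.02 ]] [[ 0.523 -0.187  0.09 ]
 [ 0.606 -0.194  0.09 ]]
scene 48
[ 231  198   72   47 1291]
((515.44091796875, 76.92205810546875), (179.10105895996094, 55.95980453491211), 89.15859985351562) [[486.1000061035156, -12.199999809265137], [542.0999755859375, -13.0], [544.7000122070312, 166.10000610351562], [488.79998779296875, 166.89999389648438]]
```

Both views agree: the strip centre is about (0.5165, 0.078), its yaw −0.015 rad, and its size 179×55 mm as given. I'll close the jaws and keep the jaw axis along the sealer's y, so the gripper body stays clear of the lid. Then I'll move over the right-hand end.

```bash
cat >>h.py <<'E'
C=np.array([.5165,.078]);YAW=-.0147
Q=[np.cos(YAW/2),np.sin(YAW/2),0,0]
def P(y,tip,x=0):
    c,s=np.cos(YAW),np.sin(YAW)
    return [C[0]+c*x-s*y,C[1]+s*x+c*y,tip+.019]
E
python3 - <<'E'
from rig import robot, jaws, ik, telemetry, vision, job
from h import *
for y in(-60,0,60):
    for z in (.054,.1,.2): print(y,z,ik(P(y/1000,z),Q))
jaws.grip(0.0)
robot.move_pose(P(-.06,.2),Q)
robot.servo_line(P(-.06,.075),speed=.15)
s=telemetry.state();print(s['t'],s['eef_pos'],s['tcp_rot'],s['wrist_force'],s['gripper_width'],s['q'])
for n in("scene","wrist"):
    d=vision.snapshot(n);cv2.imwrite(f"pics/{n}1.png",d["pixels"][:,:,::-1])
E
```

```text
-60 0.054 [ 0.19168472  0.39779929 -0.42011228  2.06704362  0.24120465  0.72275015
 -1.96691275]
-60 0.1 [ 0.22960094  0.33172518 -0.45864406  2.03477702  0.19903372  0.81720957
 -1.9298181 ]
-60 0.2 [ 0.30092765  0.2110925  -0.52159651  1.93826921  0.12260376  1.02298342
 -1.86061154]
0 0.054 [ 0.16928591  0.42544754 -0.53385891  2.04773233  0.31428279  0.74692111
 -2.14426359]
0 0.1 [ 0.220853    0.36301627 -0.58861822  2.01505241  0.26828287  0.83868013
 -2.1042953 ]
0 0.2 [ 0.29165978  0.24085536 -0.64849851  1.91945828  0.1683373   1.03508918
 -2.01482485]
60 0.054 [ 0.07641554  0.44869386 -0.55853362  2.01792879  0.33831219  0.76514081
 -2.27041876]
60 0.1 [ 0.14874795  0.39428031 -0.64096075  1.98451667  0.30818603  0.85913131
 -2.24489507]
60 0.2 [ 0.27430794  0.28883343 -0.77152716  1.88728517  0.23019841  1.05597306
 -2.17647229]
5.0667 [0.51608765 0.01808661 0.09467988] [ 9.99972957e-01 -7.33857377e-03  4.79176124e-04 -3.91306436e-05] [ 0.59346626  0.03795294 -0.50652446] 0.0006308480908319319 [ 0.24647581  0.37272043 -0.48328802  2.05043272  0.24519781  0.77206287
 -1.97085358]
```

View pics/scene1.png

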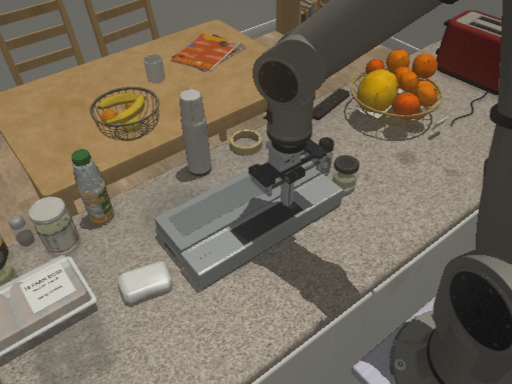

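View pics/wrist1.png

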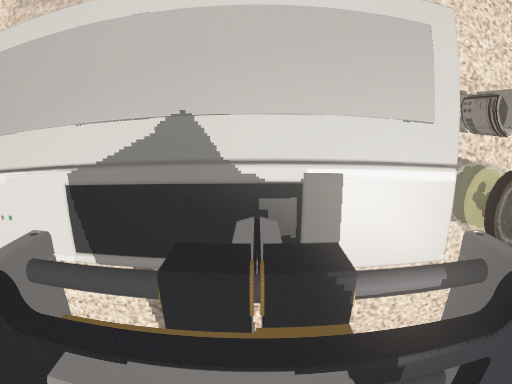

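The scene view shows the closed fingers over the right part of the strip at about (288,205). In the wrist view the gripper body lies along the sealer and both jars at the right edge are clear. Now I'll start probing.

```bash
python3 - <<'E'
from rig import robot, jaws, ik, telemetry, vision, job
from h import *
for y in np.arange(-.06,.061,.02):
    robot.servo_line(P(y,.066),speed=.06)
    robot.dwell(.15);f0=telemetry.state()['wrist_force']
    hit=robot.servo_line(P(y,.0535),speed=.012,force_limit=9)
    s=telemetry.state();tip=s['eef_pos'][2]-.019
    print(round(s['t'],2),round(y,3),hit,'tip %.4f'%tip,(s['wrist_force']-f0).round(1))
    if tip<.0565: break
    robot.servo_line(P(y,.066),speed=.06)
    if s['t']>40:break
E
```

```text
6.28 -0.06 True tip 0.0588 [-2.1 -0.8  8.8]
8.2 -0.04 True tip 0.0538 [-1.6 -1.   7.5]
```

The strip is hard at y = −60 mm (tip at 58.8 mm). At −40 mm it gives about 5 mm under a rising load of 7–9 N, which is the pad. I'll check the lid, then lift away.

```bash
python3 - <<'E'
from rig import robot, jaws, ik, telemetry, vision, job
from h import *
robot.dwell(.3)
d=vision.snapshot("scene");cv2.imwrite("pics/scene2.png",d["pixels"][:,:,::-1])
s=telemetry.state();print(s['t'],s['eef_pos'],s['wrist_force'])
E
```

```text
8.55 [0.51590831 0.03796379 0.07275458] [-0.62516985  0.5681614   7.44120677]
```

View pics/scene2.png

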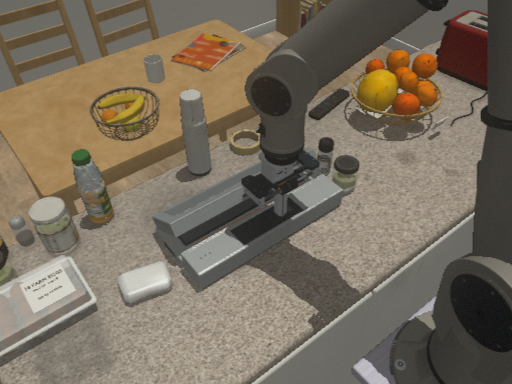

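The lid has let go and is rising by itself, with the dark gap visible behind the console at (200,225). I'll lift off the pad, let the lid finish opening, then move clear.

```bash
python3 - <<'E'
from rig import robot, jaws, ik, telemetry, vision, job
from h import *
robot.servo_line(P(-.04,.075),speed=.06)
robot.dwell(2.2)
s=telemetry.state();print(s['t'],s['eef_pos'],s['wrist_force'])
for n in("scene","wrist"):
    d=vision.snapshot(n);cv2.imwrite(f"pics/{n}3.png",d["pixels"][:,:,::-1])
for x in(-.03,-.06,-.09):
  for z in (.15,.2,.25): print(x,z,ik(P(-.04,z,x),Q) is not None)
E
```

```text
11.2583 [0.51590996 0.03799588 0.09400219] [-0.06394807 -0.54979897 -0.26144167]
-0.03 0.15 True
-0.03 0.2 True
-0.03 0.25 True
-0.06 0.15 True
-0.06 0.2 True
-0.06 0.25 True
-0.09 0.15 True
-0.09 0.2 True
-0.09 0.25 True
```

View pics/scene3.png

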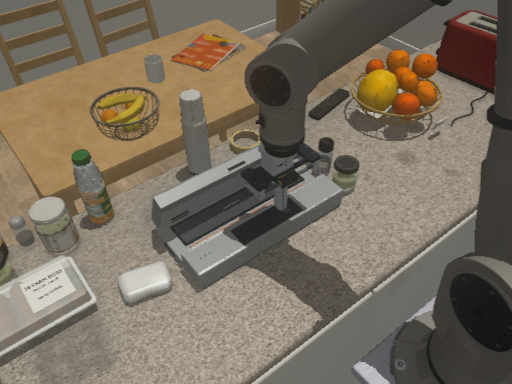

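View pics/wrist3.png

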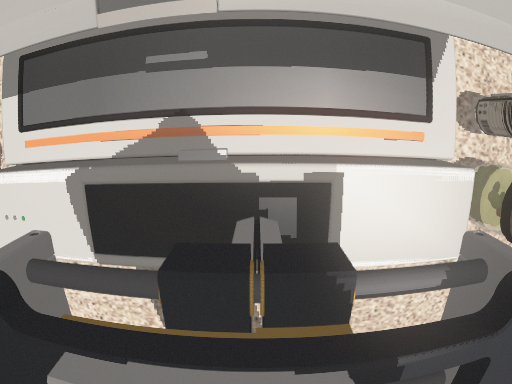

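The lid stands open and the wrist force is back to about 0. I'll back off toward the robot first, so nothing can brush the lid, and then go up.

```bash
python3 - <<'E'
from rig import robot, jaws, ik, telemetry, vision, job
from h import *
robot.servo_line(P(-.04,.085,-.06),speed=.08)
print(telemetry.state()['wrist_force'])
robot.servo_line(P(-.04,.25,-.06),speed=.12)
robot.dwell(1.5)
s=telemetry.state();print(s['t'],s['eef_pos'],s['wrist_force'])
for n in("scene","top"):
    d=vision.snapshot(n);cv2.imwrite(f"pics/{n}4.png",d["pixels"][:,:,::-1])
E
```

```text
[-0.03560989 -0.89658169  0.87641074]
15.2917 [0.45590578 0.0388879  0.26896867] [ 0.08930972 -0.08240448  0.23514908]
```

View pics/scene4.png

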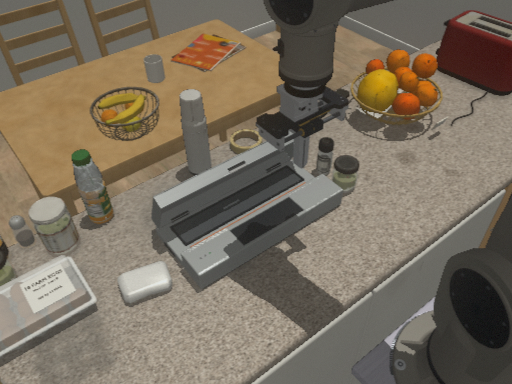

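View pics/top4.png

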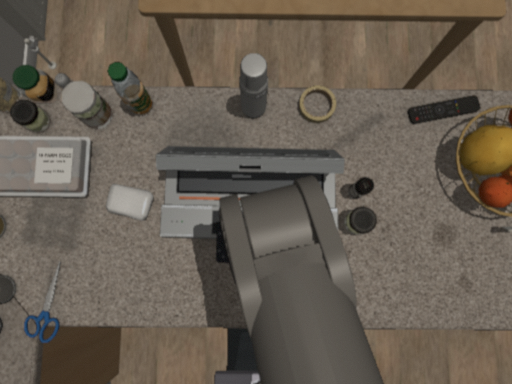

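The lid stands open at the same place as before the retreat (its left corner is at (155,203) in both scene views). The parcel, olives and spice are at their first pixels: (130,203), (360,220) and (362,186) in the top view. The arm is free of everything, so after a quick numeric check I'll hand in.

```bash
python3 - <<'E'
from rig import telemetry, vision, job
from h import *
import pickle
d0=pickle.load(open("top0.pkl","rb"));a=d0["pixels"].astype(int);b=vision.snapshot("top")["pixels"].astype(int)
for n,(u0,u1,v0,v1) in dict(parcel=(104,154,182,222),spice=(346,376,174,202),olives=(344,380,204,238)).items():
    print(n,abs(a-b)[v0:v1,u0:u1].mean().round(2))
print("lid front edge x at z .165/.18:",ray(d0,[[200,171]],.165)[0,0].round(3),ray(d0,[[200,171]],.18)[0,0].round(3),"expect ~.634 fully open")
job.finish_job();print(telemetry.state()['t'])
E
```

```text
parcel 12.54
spice 7.17
olives 7.13
lid front edge x at z .165/.18: 0.623 0.62 expect ~.634 fully open
the job is handed in; nothing more can be done
the job is handed in; nothing more can be done
```

The parcel's image difference looks high. I'll check in the saved pictures whether it moved or the lighting changed.

```bash
python3 - <<'E'
import cv2,numpy as np
a=cv2.imread("pics/top0.png");b=cv2.imread("pics/top4.png")
for n,(u0,u1,v0,v1) in dict(parcel=(100,158,178,226),spice=(346,376,174,202),olives=(344,380,204,238),bare=(400,440,220,260),egg=(30,90,140,190)).items():
    A,B=[cv2.cvtColor(i,6)[v0:v1,u0:u1].astype(np.float32) for i in(a,b)]
    print(n,A.mean().round(1),B.mean().round(1),cv2.phaseCorrelate(A-A.mean(),B-B.mean()))
E
```

```text
parcel 117.0 129.1 ((0.08191927324712367, 0.07574423501993621), 0.9808032926585939)
spice 64.0 71.1 ((0.04456257320642365, 0.034151894552950424), 0.919337481127845)
olives 65.0 72.3 ((0.07946712904365683, 0.0924779928858186), 0.9693568153881732)
bare 98.8 109.2 ((0.006894412041706488, -0.08102093826834178), 0.8641862159967423)
egg 122.2 134.7 ((0.04432756637023516, 0.005451812162842629), 0.9784272340138753)
```

The vacuum sealer is open. I tapped along the strip with closed fingertips: it was hard at y = −60 mm, and at −40 mm it gave about 5 mm under 7–9 N. The lid let go and sprang up by itself. I lifted off, backed away toward the robot, and handed the job in at about 15 s.

- **Lid:** It stays open, unchanged between the pictures before and after I backed away. Its front edge measured about 11–14 mm short of my rough fully-open estimate in x. That is crude, since I picked the edge pixel by eye and assumed its height.
- **Contact:** The wrist force was about 0 N once I was clear.
- **Parcel, olives and spice jar:** A first brightness comparison looked off for the parcel, but it came from the whole picture being about 10% brighter. A check on the saved pictures after hand-in put all three shifts at 0.1 pixel or less, about 0.3 mm, the same as for the bare worktop, so none of them moved.

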